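# Raise the square beam stop

### The job

Open the beam path that the square paddle blocks: push its counterweighted arm up with the fingertips, past its balance point, so that it stays fully raised by itself when you move away. Push it lightly and steadily, without gripping or flinging it. Leave the arm with the round paddle lowered and do not shift the loose things around.

Things in the scene. Friction and masses are not known exactly. Their poses are not given: they have to be found in the camera images.
- square_stop: Fixed stand of the beam stop with the square paddle: base block 100 x 220 x 45 mm with square corners, origin under its centre. Own x = hinge direction, at yaw 0 away from the robot; own +y = from paddle end to hinge end. In its frame (mm): yoke cheeks to x = +-15, z = 161, at y = 45; rest post 14 across, top z = 124, at y = -9. The side x < -15 is free above the base.
- square_arm (a joint): Arm with a square paddle 60 x 60 mm, swinging in the stand's plane x = 0. 0 = lowered on its rest, bar 0.2 rad above level, pointing to the stand's -y; grows as the paddle rises; 1.35 = fully raised, upright, against its stop. Balance point about 0.8: below it the arm falls back to 0, beyond it it goes on to 1.35 by itself and stays. Raising it at the crossbar takes about 1 N.
- square_bar (a point): Middle of the crossbar at the outer end of the square-paddle arm: round steel bar, 10 mm across, 80 mm long, along the hinge direction, 175 mm from the hinge, 32 mm beyond the paddle. Lowered it is 155 mm above the table, free below and outside; raised 295 mm. The bar that carries it is 8 mm thick, 14 mm high and ends 4 mm beyond the crossbar's axis.
- square_hinge (a point): Hinge centre of the square-paddle arm, in the bar's mid-plane, 120 mm above the table, at x = 0, y = +45 mm of the stand; the hinge axis is the stand's x axis. Does not move.
- square_weight (a point): Centre of the counterweight of the square-paddle arm: steel block 34 x 30 x 32 mm, 70 mm from the hinge on a bent tail, 2.09 rad round from the bar, on the stand's +y side. It sinks as the paddle rises. Whole arm about 0.5 kg.
- square_hole (a point): Centre of the paddle's place when lowered, on the beam axis, 110 mm from the hinge. The paddle (4 mm thick) covers a black ring mount on a pedestal fixed to the stand behind it, at x = +19 to +49 mm, y = -35 to -105 mm of the stand, up to 165 mm high. Does not move.
- round_stop: Fixed stand of the beam stop with the round paddle: base block 100 x 220 x 45 mm with half-round ends, origin under its centre. Own x = hinge direction, at yaw 0 away from the robot; own +y = from paddle end to hinge end. In its frame (mm): yoke cheeks to x = +-15, z = 161, at y = 45; rest post 14 across, top z = 124, at y = -9. The side x < -15 is free above the base.
- round_arm (a joint): Arm with a round paddle 66 mm across, swinging in the stand's plane x = 0. 0 = lowered on its rest, bar 0.2 rad above level, pointing to the stand's -y; grows as the paddle rises; 1.35 = fully raised, upright, against its stop. Balance point about 0.8: below it the arm falls back to 0, beyond it it goes on to 1.35 by itself and stays. Raising it at the crossbar takes about 1 N.
- round_bar (a point): Middle of the crossbar at the outer end of the round-paddle arm: round steel bar, 10 mm across, 80 mm long, along the hinge direction, 175 mm from the hinge, 32 mm beyond the paddle. Lowered it is 155 mm above the table, free below and outside; raised 295 mm. The bar that carries it is 8 mm thick, 14 mm high and ends 4 mm beyond the crossbar's axis.
- round_hinge (a point): Hinge centre of the round-paddle arm, in the bar's mid-plane, 120 mm above the table, at x = 0, y = +45 mm of the stand; the hinge axis is the stand's x axis. Does not move.
- round_weight (a point): Centre of the counterweight of the round-paddle arm: steel drum 34 mm across, 36 mm long, 70 mm from the hinge on a bent tail, 2.09 rad round from the bar, on the stand's +y side. It sinks as the paddle rises. Whole arm about 0.5 kg.
- round_hole (a point): Centre of the paddle's place when lowered, on the beam axis, 110 mm from the hinge. The paddle (4 mm thick) covers a black ring mount on a pedestal fixed to the stand behind it, at x = +19 to +49 mm, y = -35 to -105 mm of the stand, up to 165 mm high. Does not move.
- tape_roll: Loose roll of black tape, 75 mm across, 19 mm high, lying flat. A bystander. Origin: centre of its underside.
- post_holder: Loose steel post holder, upright, 24 x 31 x 45 mm. A bystander. Origin: centre of its underside.
- small_box: Loose small closed box, 40 x 52 x 19 mm. A bystander. Origin: centre of its underside.
- sleeve: Loose steel sleeve, upright, 29 mm across, 58 mm high, standing between the two stands. A bystander. Origin: centre of its underside.

How it is judged:
By the outcome, as a careful person would: the job done as asked, in the order asked, and still so for the second after the job is handed in, with the robot touching nothing.
It also fails if it takes over 32 s, if anything falls off the work surface, if the arm or the gripper's body presses on something with over 40 N, if the wrist force passes 120 N, or if a joint passes its speed limit or range.

### The arm

A 7-joint arm with a two-finger parallel gripper is mounted at the origin on a cart in front of the work surface, level with it; the furniture and walls round the work are solid. World frame = base frame: x ahead of the robot, y to its left, z up, the work surface at z = 0. Lengths are in m, angles in rad, forces in N, time in s.
With the tool pointing down it reaches from about 0.4 to 0.85 m from the base axis. Payload 4.5 kg.
Tool frame: the origin (TCP) lies on the centre line of the jaws, within the pads' length; the fingertips stand 11 mm ahead of it and the grasp point (between the pads) lies 8 mm behind it (manip.finger_overhang is the distance from the TCP to the fingertips, in m); z points along the fingers, y is the direction in which the jaws open and shut (so a half turn about z gives the same grasp; the last joint's range is limited). The gripper opens to 88 mm and grips with 3 to 60 N. Pads are 18 mm wide; open, the fingers measure 123 mm over their backs; the gripper's body (75 mm by 187 mm) begins 45 mm behind the grasp point.
Start: joints at [1.265, 0.689, -0.195, 1.565, 0.157, 0.902, -0.215], TCP at [0.208, -0.589, 0.25] pointing down, gripper open.
Joint ranges: [-3.01, 3.01], [-0.46, 2.08], [-1.47, 1.51], [0.13, 2.56], [-1, 4.14], [0.04, 2.09], [-2.66, 2.66]. Speed limits (rad/s): [2.57, 2.57, 3.14, 3.14, 3.14, 3.14, 3.14].

### API

Orientations are given as a rotation vector (axis times angle).
In Python, from cell import status, grab_frame, get_calibration, workorder, manip gives the robot as it stands.
- The arm moves only by the tool arm_command, never from a script. Its argument "targets" is text: rows parted by semicolons, each of 6 numbers parted by spaces: the shift along the tool's x, y, z in cm, then the turn, a rotation vector about the tool's x, y, z in degrees. A call has 1 to 12 rows; each row shifts and turns the commanded pose from where the row before left it, along the tool's axes as they then stand; what a row does not reach is not made up. A row lasts 1/10 s, in which the tool goes at most 50 mm and 8.59 degrees, less where a joint would pass 70% of its speed; a pose out of reach is approached as far as the arm can. A call with a gripper value outside its range is refused whole. "fingers" is the opening, from 0 (shut) to 1 (fully open), set as the call begins (left out, the last holds). The fingers move at their own pace and stop on an object; "squeeze" is the grip in N (left out, the last holds). Time passes only in rows, so rows that do not move let the fingers close. It gives the time, the measured TCP pose, the force and the opening at its end, in the units of the state.
- status.sense(): the state, without advancing time (a new reading comes with each control period).
- grab_frame(name): name is "scene" or "top"; returns the picture (420x560x3 uint8, blue, green, red); there is no depth.
- get_calibration(name): a dict with "mtx" (3x3 intrinsics, pixels), "world_from_camera" (4x4, takes a point from camera to world coordinates). Camera axes: x right, y down, z forward; pixel columns grow to the right and rows downward; lengths in m; the calibration is good to about 2 mm. A picture is of the moment at which its call begins. get_calibration takes no time and is no camera call.
- workorder.job_done(): hands the job in, once; it reports no verdict.
The state is a dict: "time": time; "q": joint angles; "qd": joint speeds; "joint_torque": joint torques, N m; "ee_pos": TCP position; "tcp_rot": TCP orientation; "force": force on the tool from outside, world axes, zero at the start; "wrist_torque": the same for the moment, N m; "opening": finger opening in m.
Only numpy, scipy, OpenCV 4.12 (cv2) and the standard library are available. Lean on these libraries where they do the work, as an engineer would, in place of code of your own. Each camera call takes 0.05 s, during which the arm holds its last target.

## Working session

There is one attempt and no reset: what is moved stays moved. The work goes in short steps, Python scripts to look and compute and a tool call to move; the robot and the scene stay as the last step left them, time stands still between calls to the robot, and variables do not carry over. Pictures are saved under pics/ and viewed, and the job is handed in when it is done.

Besides the shell and the picture viewer there is one more tool, called after "Request:" as name(argument=value, ...) on one line, values as JSON. arm_command: Moves the arm, as the interface text tells. Its arguments: {"type":"object","properties":{"targets":{"type":"string"},"fingers":{"type":"number"},"squeeze":{"type":"number"}},"required":["targets"]}

```bash
ls; mkdir -p pics; python3 - <<'E'
from cell import status, grab_frame, get_calibration, manip
import cv2
print(status.sense())
print(manip.finger_overhang)
for n in("scene","top"):
    f=grab_frame(n);cv2.imwrite(f"pics/{n}0.png",f);c=get_calibration(n);print(n,c)
E
```

```text
pics
{'time': 0.0, 'q': array([ 1.26477305,  0.68999079, -0.19454487,  1.56630769,  0.15729152,
        0.90247593, -0.2150882 ]), 'qd': array([-0.0003076 ,  0.00119194,  0.00081437, -0.00121607,  0.00084701,
        0.00072597,  0.00065067]), 'joint_torque': array([-1.53562643e-03, -5.27559078e+01, -1.26707554e+00, -1.53434622e+01,
       -5.26380027e-02,  6.58950390e-03,  1.75427722e-04]), 'ee_pos': array([ 0.20810321, -0.58871151,  0.24891622]), 'tcp_rot': array([-3.09460405e+00, -5.31104114e-01,  6.26787489e-04]), 'force': array([-1.26804542, -0.06773075, -0.18998111]), 'wrist_torque': array([-0.02235728, -0.07810024, -0.00891667]), 'opening': 0.08799197393237937}
0.011
scene {'mtx': array([[427.73648178,   0.        , 273.05720038],
       [  0.        , 427.73648178, 209.46080325],
       [  0.        ,   0.        ,   1.        ]]), 'world_from_camera': array([[-0.77551126, -0.49096973,  0.39690176,  0.03586622],
       [-0.63131144,  0.60835434, -0.48098946,  0.70933512],
       [-0.00530564, -0.62358137, -0.78174045,  1.12052217],
       [ 0.        ,  0.        ,  0.        ,  1.        ]])}
top {'mtx': array([[414.19313671,   0.        , 273.73679367],
       [  0.        , 414.19313671, 210.51162993],
       [  0.        ,   0.        ,   1.        ]]), 'world_from_camera': array([[-1.75287518e-02, -9.95930281e-01,  8.84059812e-02,
         4.17242443e-01],
       [-9.99845505e-01,  1.75757075e-02, -2.47317557e-04,
         1.00651152e-01],
       [-1.30748663e-03, -8.83966581e-02, -9.96084495e-01,
         1.59546099e+00],
       [ 0.00000000e+00,  0.00000000e+00,  0.00000000e+00,
         1.00000000e+00]])}
```

View pics/scene0.png

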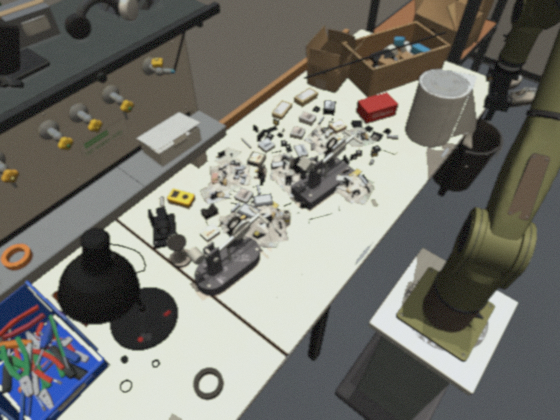

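View pics/top0.png

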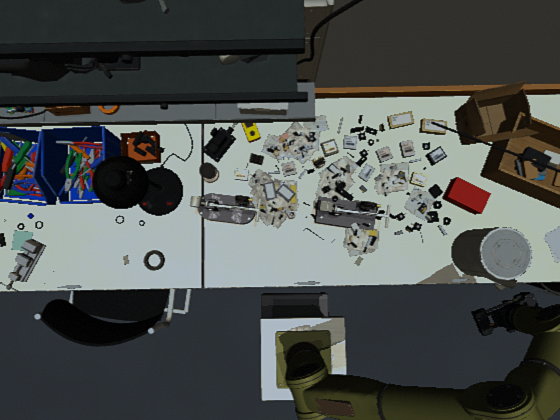

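```bash
python3 - <<'E'
import cv2
f=cv2.imread("pics/top0.png");cv2.imwrite("pics/topc.png",cv2.resize(f[175:245,300:400],None,fx=8,fy=8,interpolation=cv2.INTER_CUBIC))
cv2.imwrite("pics/topr.png",cv2.resize(f[175:245,185:285],None,fx=8,fy=8,interpolation=cv2.INTER_CUBIC))
f=cv2.imread("pics/scene0.png");cv2.imwrite("pics/scenec.png",cv2.resize(f[130:220,275:395],None,fx=6.5,fy=6.5,interpolation=cv2.INTER_CUBIC))
E
```

```text
(no output)
```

View pics/topc.png

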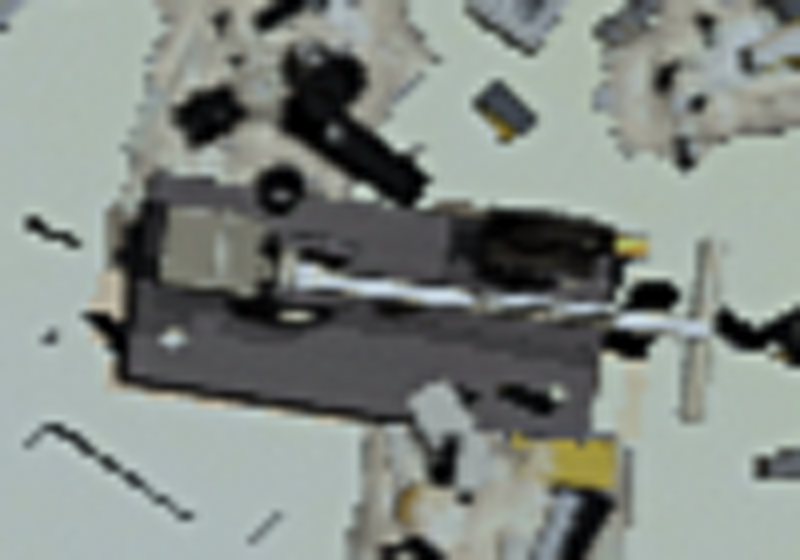

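View pics/scenec.png

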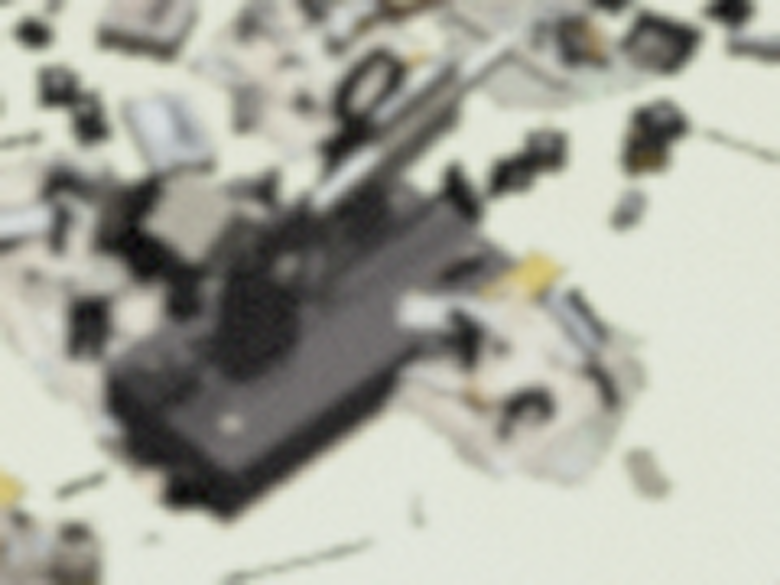

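View pics/topr.png

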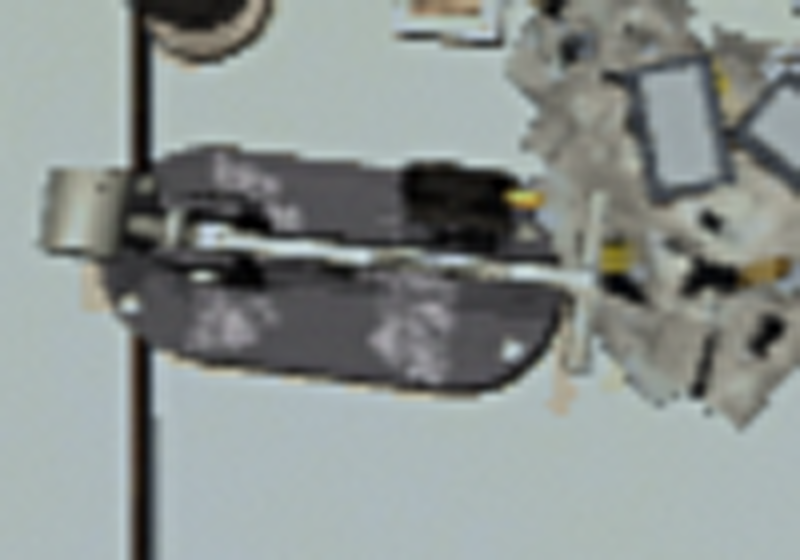

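```bash
cat > h.py <<'E'
import numpy as np
from cell import get_calibration
def px2w(n,u,v,z):
    c=get_calibration(n);T=c["world_from_camera"]
    d=T[:3,:3]@np.linalg.solve(c["mtx"],[u,v,1]);o=T[:3,3]
    return o+d*(z-o[2])/d[2]
def w2px(n,p):
    c=get_calibration(n);T=c["world_from_camera"]
    q=c["mtx"]@(T[:3,:3].T@(np.asarray(p)-T[:3,3]));return q[:2]/q[2]
E
python3 - <<'E'
from h import *
import cv2
t=lambda x,y,z:px2w("top",300+x/8,175+y/8,z)
a=t(707,243,.155);b=t(692,418,.155);m=t(700,326,.155)
print("bar far,near,mid",a,b,m,np.linalg.norm(a-b))
hinge=t(305,275,.127);print("hinge",hinge, np.linalg.norm(hinge-m), m-hinge)
print("base corners",[t(*c,.045).round(4) for c in((155,178),(130,380),(600,435))])
s=lambda x,y,z:px2w("scene",275+x/6.5,130+y/6.5,z)
print("sceneproj of bar", [((w2px("scene",p)-[275,130])*6.5).round() for p in(a,b,m,hinge)])
for nm,u,v in(("jar",208,172),("tape",154,260)): print(nm,px2w("top",u,v,0.0))
print("arm start px",w2px("top",[.208,-.589,.25]))
f=cv2.imread("pics/top0.png");cv2.imwrite("pics/topm.png",cv2.resize(f[140:290,190:390],None,fx=4,fy=4,interpolation=cv2.INTER_CUBIC))
f=cv2.imread("pics/scene0.png");cv2.imwrite("pics/scened.png",cv2.resize(f[90:240,260:420],None,fx=4,fy=4,interpolation=cv2.INTER_CUBIC))
E
```

```text
bar far,near,mid [ 0.55603599 -0.30050605  0.155     ] [ 0.4797379  -0.29077887  0.155     ] [ 0.5197591  -0.29593103  0.155     ] 0.07691564126785216
hinge [ 0.54759059 -0.12893449  0.127     ] 0.17159964001257044 [-0.02783149 -0.16699654  0.028     ]
base corners [array([ 0.602 , -0.0726,  0.045 ]), array([ 0.5069, -0.0583,  0.045 ]), array([ 0.4773, -0.2773,  0.045 ])]
sceneproj of bar [array([447.,   2.]), array([563.,  75.]), array([501.,  36.]), array([264., 232.])]
jar [0.71413565 0.35395283 0.        ]
tape [0.37677696 0.56186765 0.        ]
arm start px [491.49913429 309.27764346]
```

View pics/topm.png

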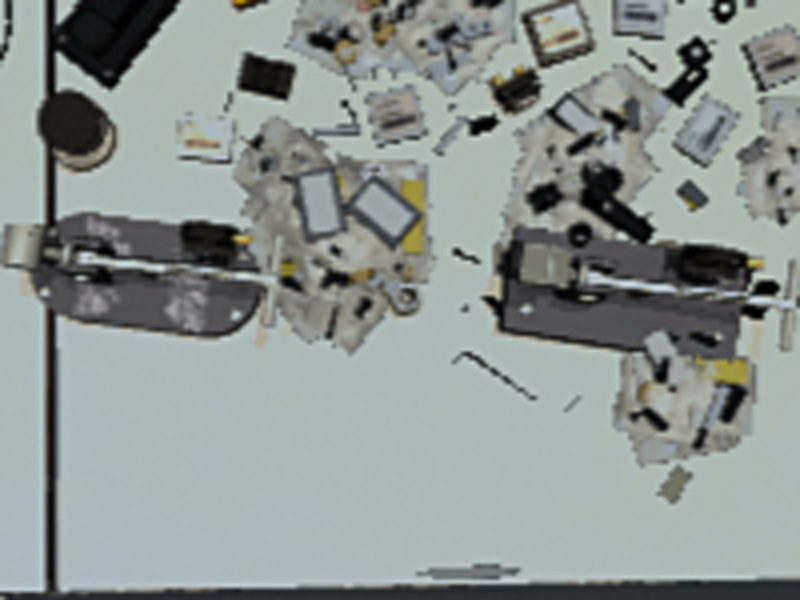

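View pics/scened.png

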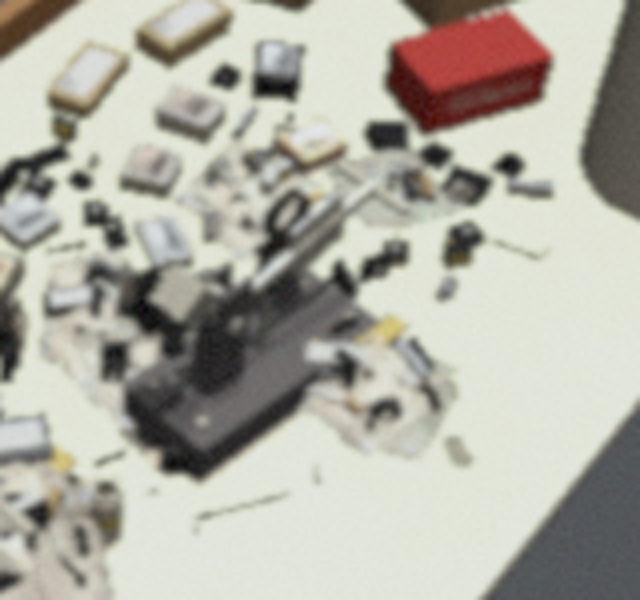

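```bash
python3 - <<'E'
from h import *
import cv2
f=cv2.imread("pics/top0.png");cv2.imwrite("pics/tb.png",cv2.resize(f[150:300,360:560],None,fx=4,fy=4,interpolation=cv2.INTER_CUBIC))
f=cv2.imread("pics/scene0.png");cv2.imwrite("pics/sb.png",cv2.resize(f[40:190,330:530],None,fx=4,fy=4,interpolation=cv2.INTER_CUBIC))
E
```

```text
(no output)
```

View pics/tb.png

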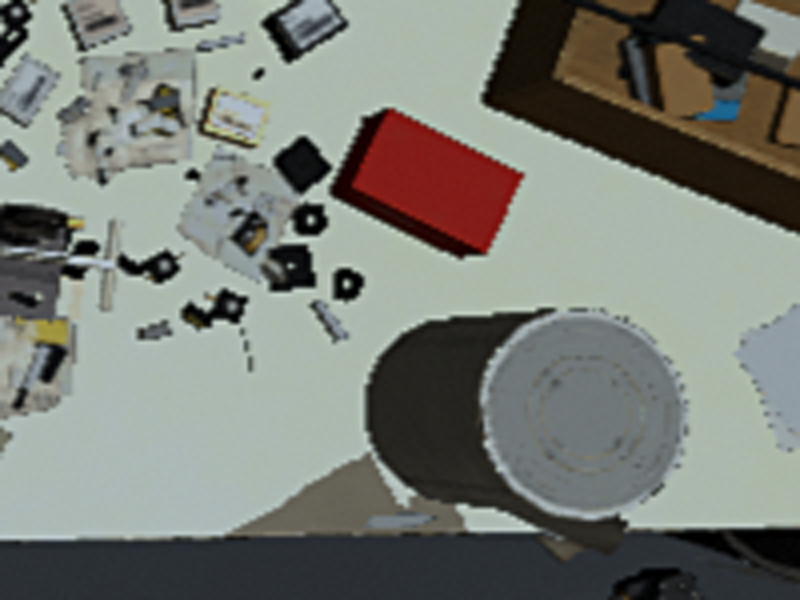

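View pics/sb.png

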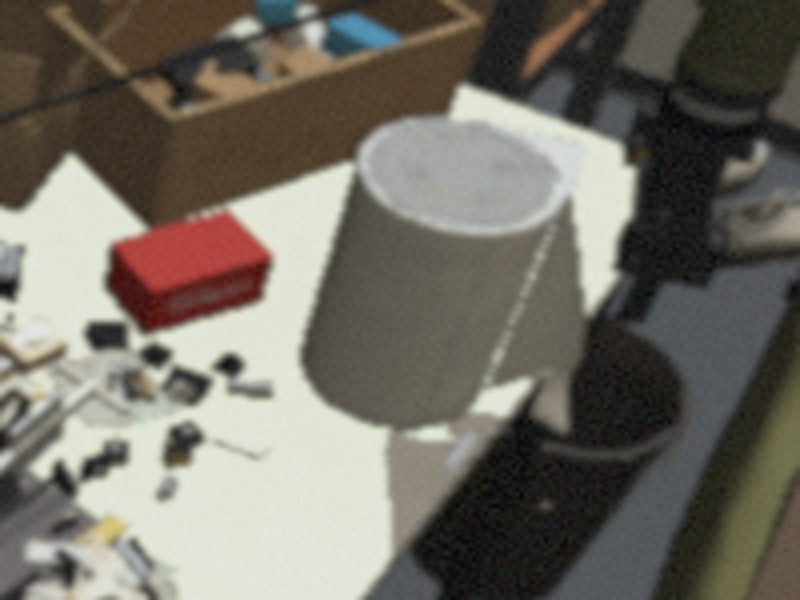

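```bash
python3 - <<'E'
from h import *
print("bucket base left edge",px2w("top",452.5,249,0), "base bottom ",px2w("top",470,150+495/4,0))
for z in(.15,.2,.25,.3,.35):
    p=px2w("top",506,254,z);l=px2w("top",481,254,z); print(z,p.round(3),l.round(3),w2px("scene",p),"obs",(330+465/4,40+172/4))
print("table edge",px2w("top",420,284,0))
E
```

```text
bucket base left edge [ 0.39865815 -0.58230132  0.        ] base bottom  [ 0.30359703 -0.64375285  0.        ]
0.15 [ 0.38  -0.703  0.15 ] [ 0.381 -0.616  0.15 ] [444.14025004  94.63090345] obs (446.25, 83.0)
0.2 [ 0.381 -0.675  0.2  ] [ 0.383 -0.591  0.2  ] [444.69271116  86.5241653 ] obs (446.25, 83.0)
0.25 [ 0.382 -0.647  0.25 ] [ 0.384 -0.566  0.25 ] [445.28419886  77.8447566 ] obs (446.25, 83.0)
0.3 [ 0.384 -0.619  0.3  ] [ 0.385 -0.542  0.3  ] [445.91899987  68.5297743 ] obs (446.25, 83.0)
0.35 [ 0.385 -0.591  0.35 ] [ 0.386 -0.517  0.35 ] [446.60205262  58.50675269] obs (446.25, 83.0)
table edge [ 0.26831319 -0.45133237  0.        ]
```

```bash
cat >> h.py <<'E'
from scipy.spatial.transform import Rotation as R
from cell import status
yaw=-0.135
ex=np.array([np.cos(yaw),np.sin(yaw),0]);ey=np.array([-ex[1],ex[0],0]);ez=np.array([0,0,1.])
B=np.array([.5215,-.298,.155]);P0=B-.024*ex
t=np.radians(45);d=np.sin(t)*ey-np.cos(t)*ez;n=np.cos(t)*ey+np.sin(t)*ez
Rt=np.column_stack([ex,np.cross(d,ex),d])
def go(p,Rg=None):
    s=status.sense();Rc=R.from_rotvec(s["tcp_rot"])
    print("t",round(s["time"],2),"pos",s["ee_pos"].round(4),"F",s["force"].round(2))
    print("to",np.round(p,4),"shift cm",(Rc.inv().apply(p-s["ee_pos"])*100).round(2))
    if Rg is not None: print("turn deg",np.degrees((Rc.inv()*R.from_matrix(Rg)).as_rotvec()).round(2))
E
python3 - <<'E'
from h import *
print(Rt)
W1=P0-.045*n+.001*d; W0=W1-.1*d
print("W1",W1,"W0",W0)
go(np.array([.42,-.42,.28]),Rt)
E
```

```text
[[ 0.99090133 -0.09516972  0.09516972]
 [-0.13459031 -0.70067305  0.70067305]
 [ 0.         -0.70710678 -0.70710678]]
W1 [ 0.4935309  -0.32559945  0.12247309] W0 [ 0.48401393 -0.39566675  0.19318377]
t 0.1 pos [ 0.2081 -0.5888  0.249 ] F [-0.32 -0.72  0.35]
to [ 0.42 -0.42  0.28] shift cm [25.6  -8.85 -3.09]
turn deg [44.05 10.71 25.77]
```

Request:
arm_command(targets="3.2 -1.1 -0.4 0 0 0;3.2 -1.1 -0.4 0 0 0;3.2 -1.1 -0.4 0 0 0;3.2 -1.1 -0.4 0 0 0;3.2 -1.1 -0.4 0 0 0;3.2 -1.1 -0.4 0 0 0;3.2 -1.1 -0.4 0 0 0;3.2 -1.1 -0.4 0 0 0;0 0 0 0 0 0", fingers=0)

```text
time: 1.0
ee_pos: [0.4258, -0.416, 0.282]
tcp_rot: [-3.092, -0.545, -0.007]
force: [-0.2, 0.8, 0.1]
opening: 0.0182
```

Request:
arm_command(targets="0 0 0 5.5 1.35 3.2;0 0 0 5.5 1.35 3.2;0 0 0 5.5 1.35 3.2;0 0 0 5.5 1.35 3.2;0 0 0 5.5 1.35 3.2;0 0 0 5.5 1.35 3.2;0 0 0 5.5 1.35 3.2;0 0 0 5.5 1.35 3.2;0 0 0 0 0 0;0 0 0 0 0 0")

```text
time: 2.0
ee_pos: [0.4198, -0.4213, 0.281]
tcp_rot: [-2.355, 0.155, -0.069]
force: [1.1, 0.9, 0.4]
opening: 0.0003
```

```bash
python3 - <<'E'
from h import *
from cell import grab_frame
import cv2
W1=P0-.045*n+.001*d; W0=W1-.1*d
go(W0,Rt)
f=grab_frame("scene");cv2.imwrite("pics/s1.png",f)
s=status.sense();print(s["q"].round(2),s["opening"])
E
```

```text
t 2.0 pos [ 0.4198 -0.4213  0.281 ] F [1.15 0.88 0.39]
to [ 0.484  -0.3957  0.1932] shift cm [6.   3.8  8.63]
turn deg [ 0.15 -0.05  0.22]
[ 1.07  0.94 -0.26  1.17 -0.35  1.6  -0.75] 0.000280404430420741
```

View pics/s1.png

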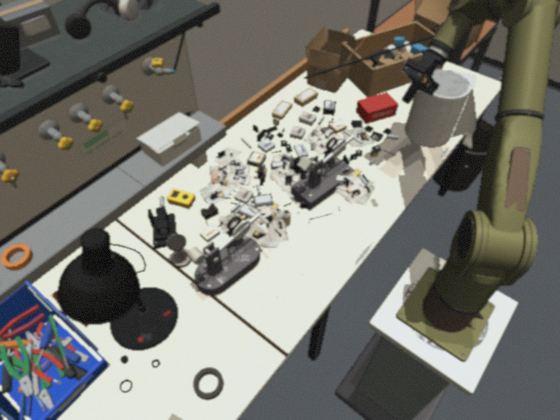

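Request:
arm_command(targets="1.5 0.95 2.15 0 0 0;1.5 0.95 2.15 0 0 0;1.5 0.95 2.15 0 0 0;1.5 0.95 2.15 0 0 0;0 0 2 0 0 0;0 0 2 0 0 0;0 0 2 0 0 0;0 0 0 0 0 0;0 0 0 0 0 0")

```text
time: 2.95
ee_pos: [0.4911, -0.3534, 0.153]
tcp_rot: [-2.356, 0.152, -0.07]
force: [0.0, -0.6, 0.2]
opening: 0.0004
```

```bash
python3 - <<'E'
from h import *
from cell import grab_frame
import cv2
W1=P0-.045*n+.001*d
go(W1,Rt)
f=grab_frame("scene")[60:210,280:480];g=grab_frame("top")[150:300,320:520]
cv2.imwrite("pics/s2.png",cv2.resize(f,None,fx=4,fy=4,interpolation=cv2.INTER_CUBIC))
cv2.imwrite("pics/t2.png",cv2.resize(g,None,fx=4,fy=4,interpolation=cv2.INTER_CUBIC))
E
```

```text
t 2.95 pos [ 0.4911 -0.3534  0.153 ] F [ 0.02 -0.59  0.25]
to [ 0.4935 -0.3256  0.1225] shift cm [-0.14  0.17  4.12]
turn deg [ 0.19 -0.06  0.37]
```

View pics/s2.png

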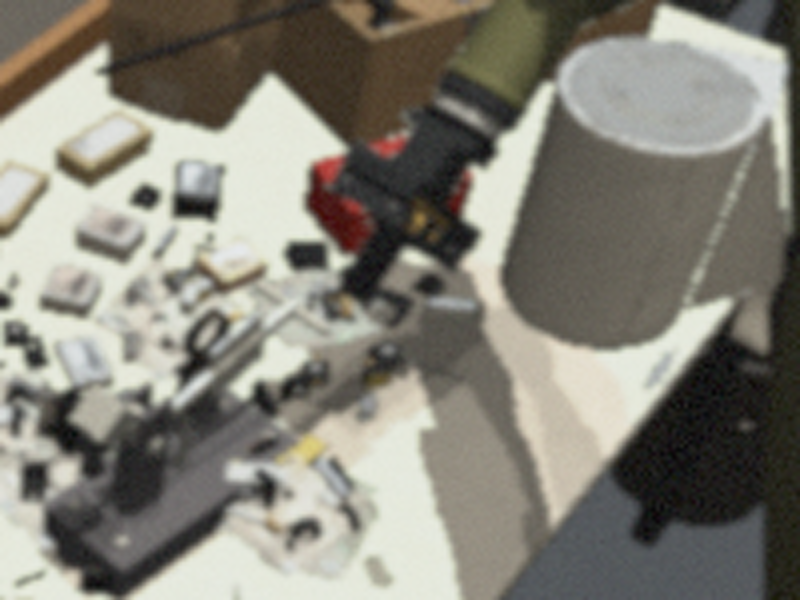

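View pics/t2.png

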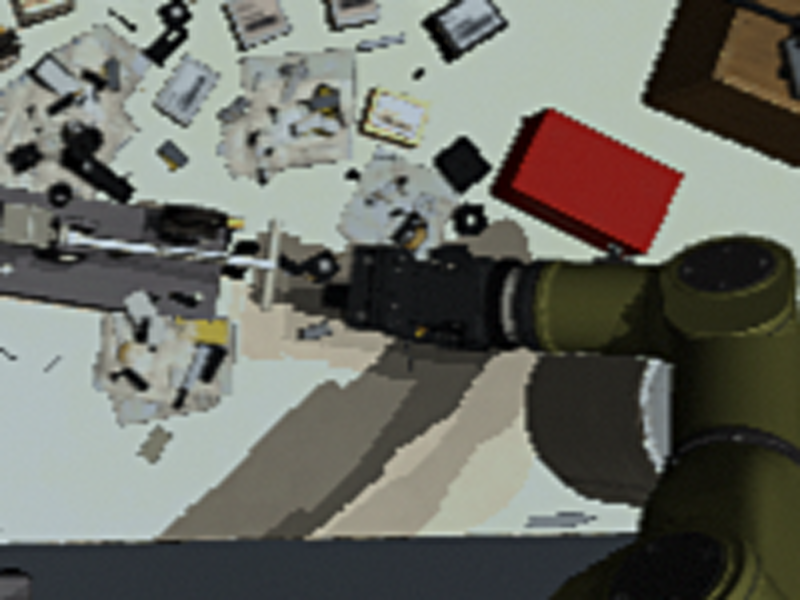

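Request:
arm_command(targets="0 0 1 0 0 0;0 0 1 0 0 0;-0.1 0.1 1 0 0 0;0 0.1 1 0 0 0;0 -0.5 0.1 0 0 0;0 -0.5 0 0 0 0;0 -0.3 0 0 0 0;0 -0.3 0 0 0 0;0 0 0 0 0 0;0 0 0 0 0 0")

```text
time: 4.05
ee_pos: [0.4947, -0.3152, 0.1328]
tcp_rot: [-2.355, 0.155, -0.069]
force: [0.3, -0.2, -0.3]
opening: 0.0003
```

```bash
python3 - <<'E'
from h import *
from cell import grab_frame
import cv2
go(P0-.0225*n+.001*d,Rt)
f=grab_frame("scene")[80:180,300:433];g=grab_frame("top")[170:260,340:460]
cv2.imwrite("pics/s3.png",cv2.resize(f,None,fx=6,fy=6,interpolation=cv2.INTER_CUBIC))
cv2.imwrite("pics/t3.png",cv2.resize(g,None,fx=6,fy=6,interpolation=cv2.INTER_CUBIC))
th=.2;r=.175
for k in range(1,11):
    a=.2+.1*k; D=r*np.array([np.cos(a-.1)-np.cos(a),np.sin(a)-np.sin(a-.1)])*100
    print(round(a,2),"n %.2f d %.2f (per 0.1rad, cm)"%((D[0]+D[1])/2**.5,(D[0]-D[1])/2**.5))
E
```

```text
t 4.05 pos [ 0.4947 -0.3152  0.1328] F [ 0.3  -0.16 -0.29]
to [ 0.4957 -0.3098  0.1384] shift cm [ 0.03 -0.78 -0.02]
turn deg [ 0.13 -0.09  0.24]
0.3 n 1.50 d -0.89 (per 0.1rad, cm)
0.4 n 1.59 d -0.74 (per 0.1rad, cm)
0.5 n 1.65 d -0.58 (per 0.1rad, cm)
0.6 n 1.70 d -0.41 (per 0.1rad, cm)
0.7 n 1.73 d -0.24 (per 0.1rad, cm)
0.8 n 1.75 d -0.06 (per 0.1rad, cm)
0.9 n 1.75 d 0.11 (per 0.1rad, cm)
1.0 n 1.73 d 0.29 (per 0.1rad, cm)
1.1 n 1.69 d 0.46 (per 0.1rad, cm)
1.2 n 1.63 d 0.62 (per 0.1rad, cm)
```

View pics/s3.png

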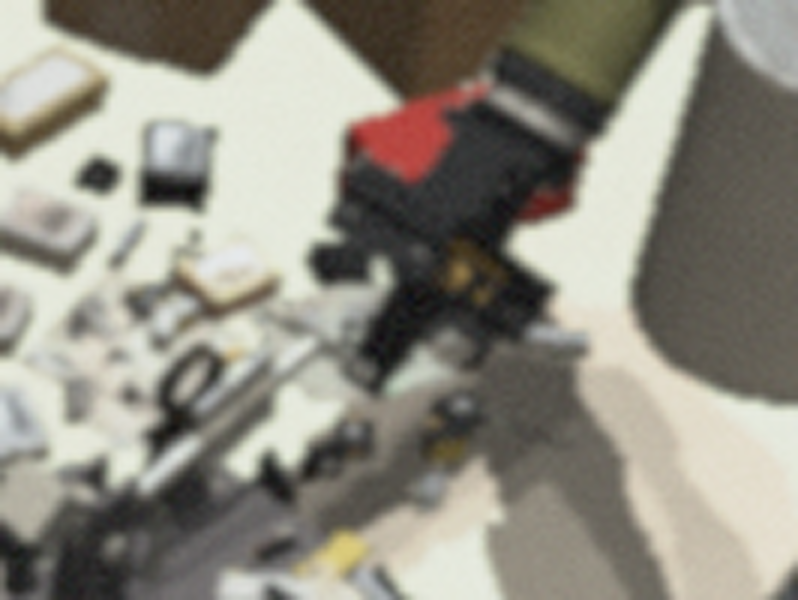

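View pics/t3.png

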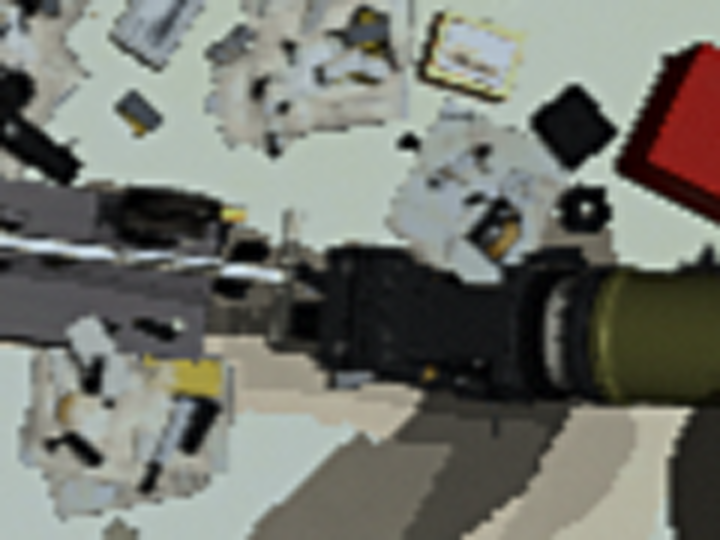

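Request:
arm_command(targets="0 0 0.5 0 0 0;0 -0.3 0 0 0 0;0 -0.3 0 0 0 0;0 -0.2 0 0 0 0;0 -0.38 -0.22 0 0 0;0 -0.38 -0.22 0 0 0;0 -0.38 -0.22 0 0 0;0 -0.38 -0.22 0 0 0;0 -0.4 -0.18 0 0 0;0 -0.4 -0.18 0 0 0;0 -0.4 -0.18 0 0 0;0 -0.4 -0.18 0 0 0")

```text
time: 5.35
ee_pos: [0.4972, -0.295, 0.1684]
tcp_rot: [-2.354, 0.155, -0.069]
force: [0.5, -1.7, -0.2]
opening: 0.0005
```

```bash
python3 - <<'E'
from h import *
from cell import grab_frame
import cv2
a=.4;D=.175*np.array([np.cos(.2)-np.cos(a),np.sin(a)-np.sin(.2)])
go(P0-.0225*n+.006*d+D[0]*ey+D[1]*ez,Rt)
f=grab_frame("scene")[80:180,300:433];g=grab_frame("top")[170:260,340:460]
cv2.imwrite("pics/s4.png",cv2.resize(f,None,fx=6,fy=6,interpolation=cv2.INTER_CUBIC))
cv2.imwrite("pics/t4.png",cv2.resize(g,None,fx=6,fy=6,interpolation=cv2.INTER_CUBIC))
E
```

```text
t 5.35 pos [ 0.4972 -0.295   0.1684] F [ 0.52 -1.74 -0.23]
to [ 0.4975 -0.2961  0.1682] shift cm [ 0.05  0.09 -0.06]
turn deg [ 0.1  -0.08  0.22]
```

View pics/s4.png

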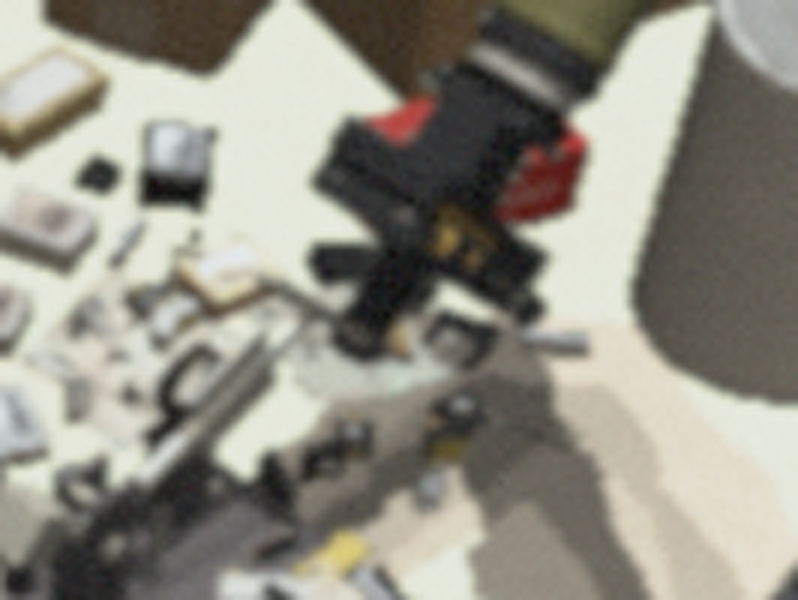

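View pics/t4.png

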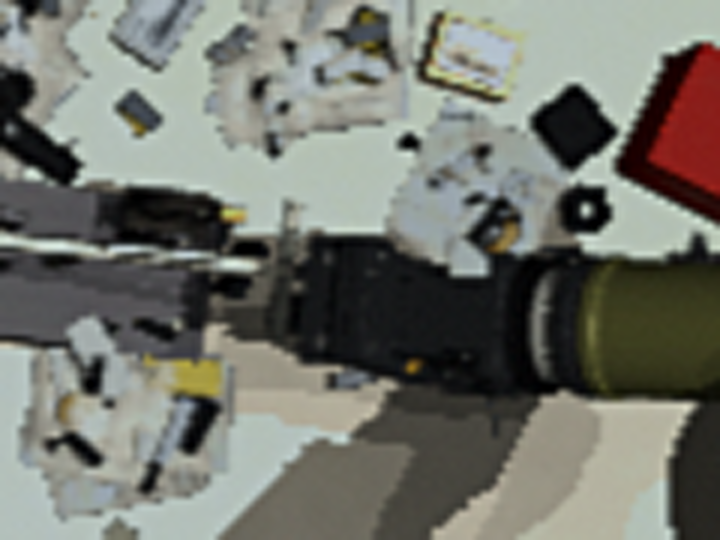

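```bash
python3 - <<'E'
from h import *
for a in(.2,.3,.4,.5):
    D=.175*np.array([np.cos(.2)-np.cos(a),np.sin(a)-np.sin(.2)])
    C=B+D[0]*ey+D[1]*ez
    print(a,[((w2px("scene",C+x*ex)-[300,80])*6).round() for x in(.04,0,-.015,-.033,-.04)],[((w2px("top",C+x*ex)-[340,170])*6).round() for x in(.04,0,-.04)])
E
```

```text
0.2 [array([258., 296.]), array([312., 330.]), array([333., 343.]), array([358., 359.]), array([368., 366.])] [array([295., 203.]), array([288., 271.]), array([282., 340.])]
0.3 [array([257., 276.]), array([311., 311.]), array([332., 324.]), array([358., 340.]), array([368., 346.])] [array([295., 200.]), array([289., 268.]), array([283., 337.])]
0.4 [array([253., 258.]), array([308., 293.]), array([330., 306.]), array([355., 322.]), array([365., 328.])] [array([293., 195.]), array([286., 265.]), array([280., 335.])]
0.5 [array([247., 241.]), array([303., 277.]), array([325., 290.]), array([351., 306.]), array([361., 312.])] [array([287., 191.]), array([281., 261.]), array([274., 332.])]
```

Request:
arm_command(targets="0 0 0.4 0 0 0;0 0 0.4 0 0 0;0 -0.4 -0.18 0 0 0;0 -0.4 -0.18 0 0 0;0 -0.4 -0.18 0 0 0;0 -0.4 -0.18 0 0 0;0 -0.41 -0.14 0 0 0;0 -0.41 -0.14 0 0 0;0 -0.41 -0.14 0 0 0;0 -0.41 -0.14 0 0 0;0 0 0 0 0 0")

```text
time: 6.55
ee_pos: [0.4999, -0.2754, 0.195]
tcp_rot: [-2.354, 0.154, -0.07]
force: [-0.5, -0.6, -1.1]
opening: 0.0004
```

```bash
python3 - <<'E'
from h import *
from cell import grab_frame
import cv2
for a in(.4,.5,.6):
    D=.175*np.array([np.cos(.2)-np.cos(a),np.sin(a)-np.sin(.2)])
    C=B+D[0]*ey+D[1]*ez
    print(a,[((w2px("scene",C+x*ex)-[300,80])*6).round() for x in(.04,0,-.015,-.033,-.04)],[((w2px("top",C+x*ex)-[340,170])*6).round() for x in(.04,0,-.04)])
f=grab_frame("scene")[80:180,300:433];g=grab_frame("top")[170:260,340:460]
cv2.imwrite("pics/s5.png",cv2.resize(f,None,fx=6,fy=6,interpolation=cv2.INTER_CUBIC))
cv2.imwrite("pics/t5.png",cv2.resize(g,None,fx=6,fy=6,interpolation=cv2.INTER_CUBIC))
E
```

```text
0.4 [array([253., 258.]), array([308., 293.]), array([330., 306.]), array([355., 322.]), array([365., 328.])] [array([293., 195.]), array([286., 265.]), array([280., 335.])]
0.5 [array([247., 241.]), array([303., 277.]), array([325., 290.]), array([351., 306.]), array([361., 312.])] [array([287., 191.]), array([281., 261.]), array([274., 332.])]
0.6 [array([239., 227.]), array([296., 263.]), array([317., 276.]), array([344., 292.]), array([354., 299.])] [array([278., 186.]), array([271., 257.]), array([265., 328.])]
```

View pics/s5.png

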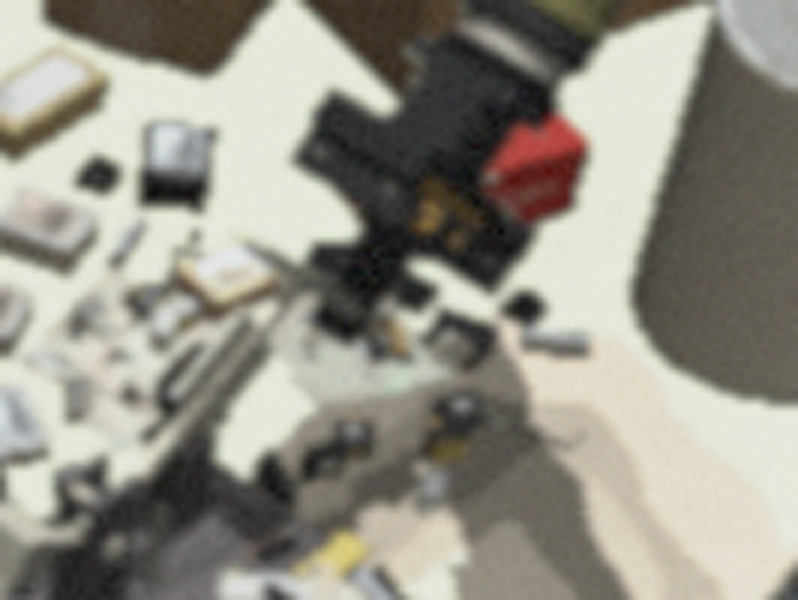

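View pics/t5.png

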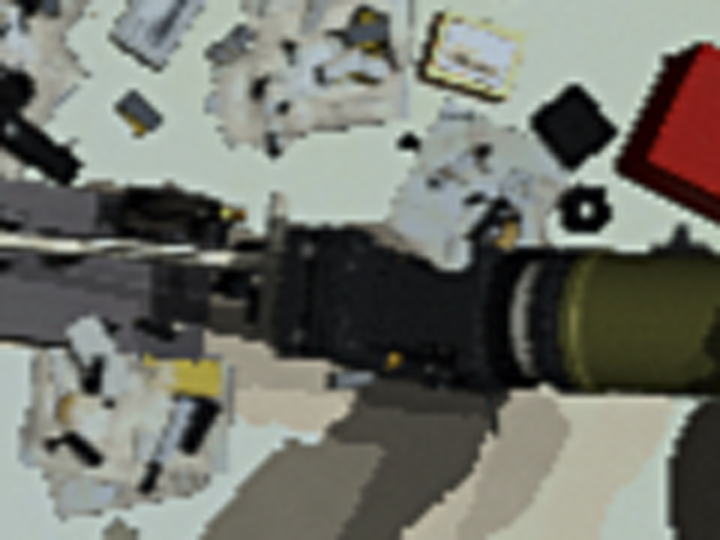

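```bash
python3 - <<'E'
import cv2,numpy as np
f=cv2.imread("pics/s5.png")[180:400,200:500]
f=(255*(f/255.)**.45).astype(np.uint8)
cv2.imwrite("pics/s5z.png",cv2.resize(f,None,fx=2.6,fy=2.6,interpolation=cv2.INTER_CUBIC))
E
```

```text
(no output)
```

View pics/s5z.png

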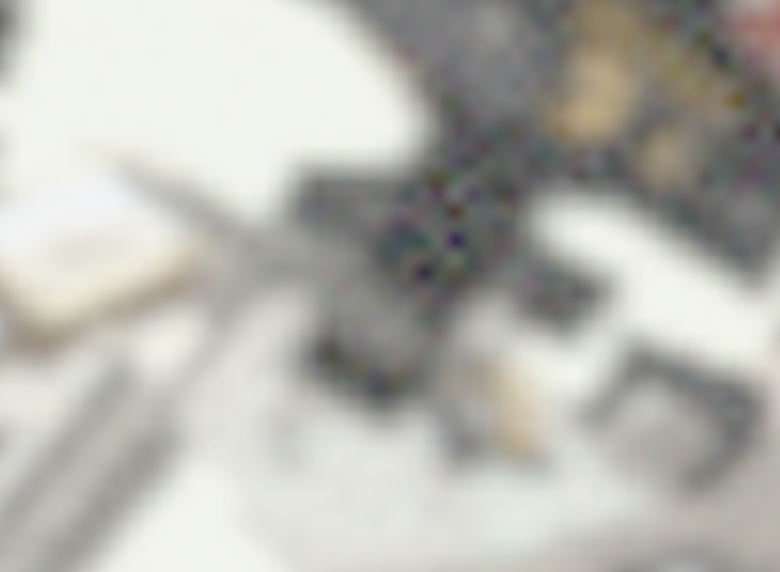

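Request:
arm_command(targets="0 -0.43 -0.1 0 0 0;0 -0.43 -0.1 0 0 0;0 -0.43 -0.1 0 0 0;0 -0.43 -0.1 0 0 0;0 -0.43 -0.06 0 0 0;0 -0.43 -0.06 0 0 0;0 -0.43 -0.06 0 0 0;0 -0.43 -0.06 0 0 0;0 -0.44 -0.02 0 0 0;0 -0.44 -0.02 0 0 0;0 -0.44 -0.02 0 0 0;0 -0.44 -0.02 0 0 0")

```text
time: 7.85
ee_pos: [0.5037, -0.2439, 0.2364]
tcp_rot: [-2.354, 0.155, -0.069]
force: [-0.3, 0.2, -0.4]
opening: 0.0002
```

```bash
cat > look.py <<'E'
from h import *
from cell import grab_frame
import cv2,sys
k=sys.argv[1]
for a in map(float,sys.argv[2:]):
    D=.175*np.array([np.cos(.2)-np.cos(a),np.sin(a)-np.sin(.2)])
    C=B+D[0]*ey+D[1]*ez
    print(a,[((w2px("scene",C+x*ex)-[290,60])*6).round() for x in(.04,0,-.04)],[((w2px("top",C+x*ex)-[330,170])*6).round() for x in(.04,0,-.04)])
f=grab_frame("scene")[60:160,290:423];g=grab_frame("top")[170:260,330:450]
for m,i in(("s",f),("t",g)):
    i=(255*(i/255.)**.6).astype(np.uint8)
    cv2.imwrite(f"pics/{m}{k}.png",cv2.resize(i,None,fx=6,fy=6,interpolation=cv2.INTER_CUBIC))
E
python3 look.py 6 .7 .8 .9
```

```text
0.7 [array([289., 336.]), array([346., 371.]), array([405., 408.])] [array([326., 181.]), array([319., 253.]), array([312., 325.])]
0.8 [array([277., 326.]), array([335., 362.]), array([394., 399.])] [array([310., 176.]), array([303., 248.]), array([296., 321.])]
0.9 [array([263., 320.]), array([321., 356.]), array([380., 393.])] [array([292., 170.]), array([285., 243.]), array([278., 317.])]
```

View pics/s6.png

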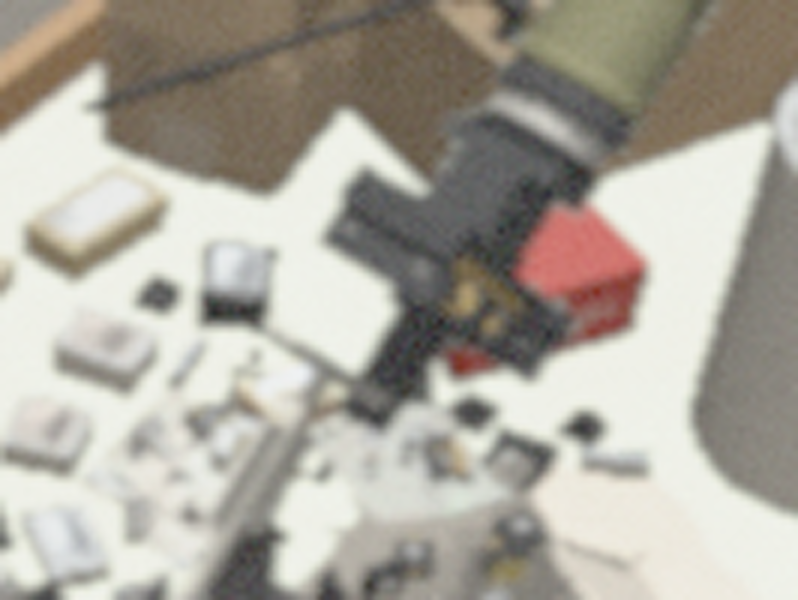

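View pics/t6.png

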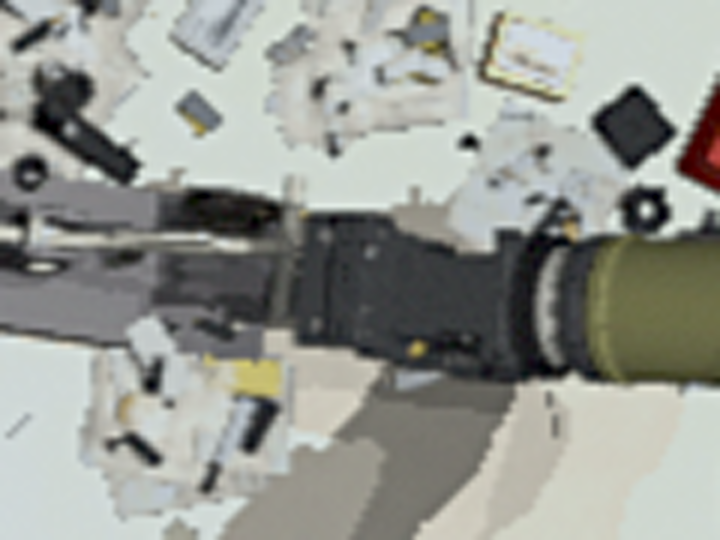

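Request:
arm_command(targets="0 -0.44 0.04 0 0 0;0 -0.44 0.05 0 0 0;0 -0.43 0.07 0 0 0;0 -0.43 0.08 0 0 0;0 -0.43 0.08 0 0 0;0 -0.43 0.09 0 0 0;0 -0.42 0.11 0 0 0;0 -0.42 0.12 0 0 0;0 0 0 0 0 0;0 0 0 0 0 0;0 0 0 0 0 0")

```text
time: 9.05
ee_pos: [0.5074, -0.2158, 0.2557]
tcp_rot: [-2.354, 0.156, -0.069]
force: [0.8, -0.0, 0.0]
opening: 0.0006
```

```bash
python3 look.py 7 1.0 1.1 1.2 1.55
```

```text
1.0 [array([246., 316.]), array([305., 353.]), array([365., 390.])] [array([270., 165.]), array([263., 239.]), array([256., 312.])]
1.1 [array([228., 316.]), array([287., 353.]), array([347., 390.])] [array([246., 160.]), array([238., 234.]), array([231., 308.])]
1.2 [array([208., 318.]), array([267., 356.]), array([328., 394.])] [array([219., 155.]), array([212., 229.]), array([204., 304.])]
1.55 [array([128., 353.]), array([188., 391.]), array([249., 431.])] [array([111., 139.]), array([103., 214.]), array([ 95., 289.])]
```

View pics/s7.png

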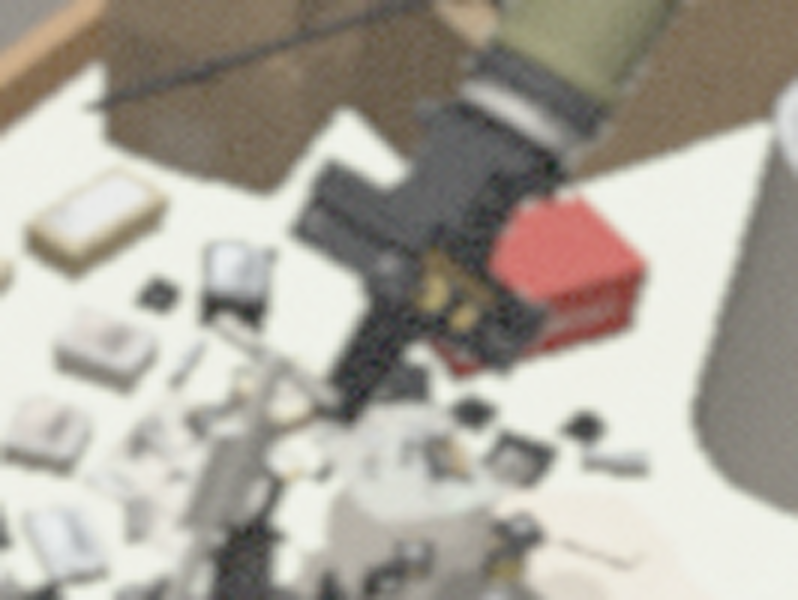

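View pics/t7.png

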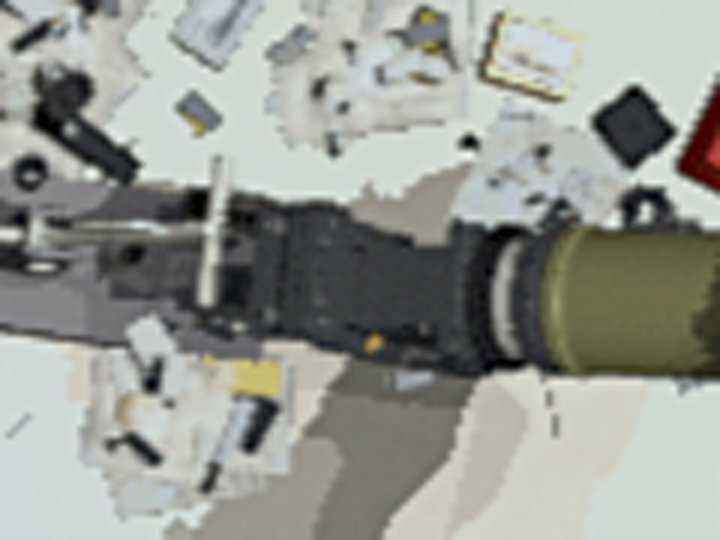

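Request:
arm_command(targets="0 0 0 0 0 0;0 0 0 0 0 0;0 0 0 0 0 0;0 0 0 0 0 0;0 0 0 0 0 0")

```text
time: 9.65
ee_pos: [0.5075, -0.2155, 0.2558]
tcp_rot: [-2.354, 0.155, -0.069]
force: [-0.2, 0.2, -0.7]
opening: 0.0007
```

```bash
python3 look.py 8
```

```text
(no output)
```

View pics/t8.png

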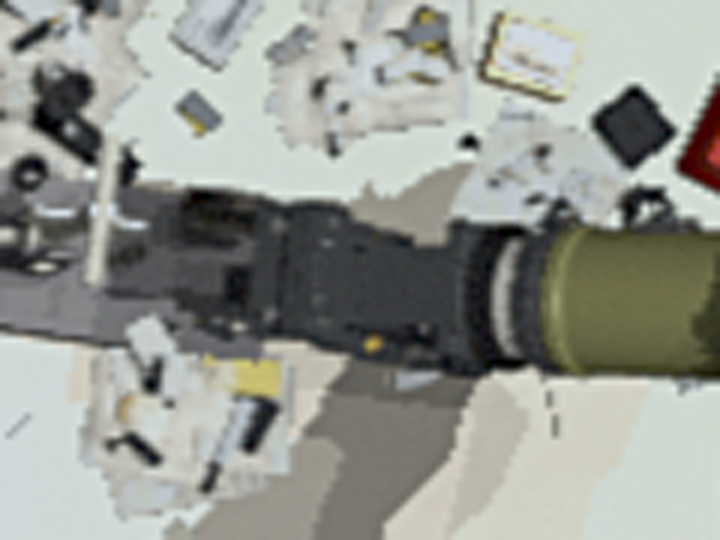

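View pics/s8.png

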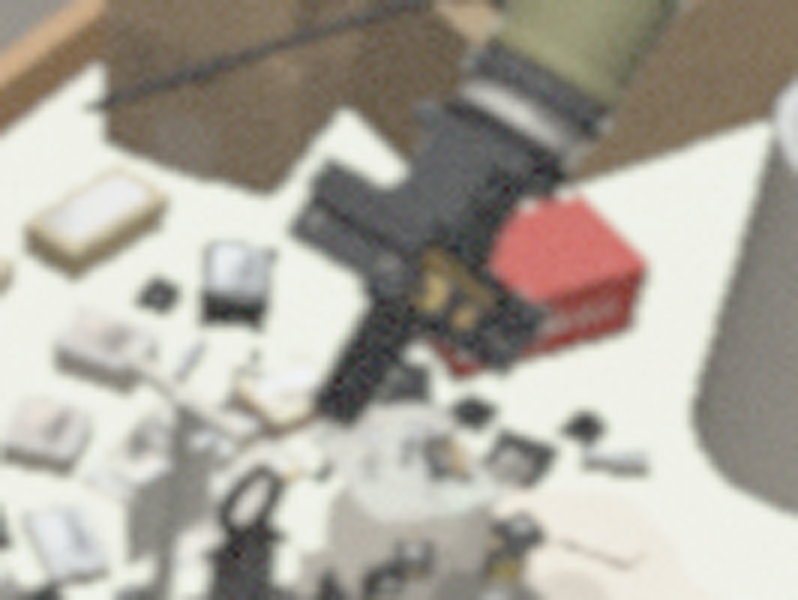

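The crossbar is now at its fully raised spot: (100,215) in the top crop, where (103,214) was predicted. The ring mount is uncovered, so I'm backing away along the fingers.

Request:
arm_command(targets="0 0 -1 0 0 0;0 0 -2 0 0 0;0 0 -3 0 0 0;0 0 -3 0 0 0;0 0 -2 0 0 0;0 0 -1 0 0 0;0 0 0 0 0 0;0 0 0 0 0 0;0 0 0 0 0 0;0 0 0 0 0 0")

```text
time: 10.75
ee_pos: [0.4959, -0.2984, 0.3403]
tcp_rot: [-2.353, 0.154, -0.067]
force: [0.2, 0.2, -0.1]
opening: 0.0007
```

```bash
python3 - <<'E'
from cell import grab_frame
import cv2,numpy as np
g=grab_frame("top");cv2.imwrite("pics/t9.png",cv2.resize(g[140:290,190:390],None,fx=4,fy=4,interpolation=cv2.INTER_CUBIC))
f=grab_frame("scene");cv2.imwrite("pics/s9.png",f)
a=cv2.imread("pics/top0.png");dd=(cv2.absdiff(a,g).max(2)>60).astype(np.uint8)*255
cv2.imwrite("pics/d9.png",dd)
E
```

```text
(no output)
```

View pics/t9.png

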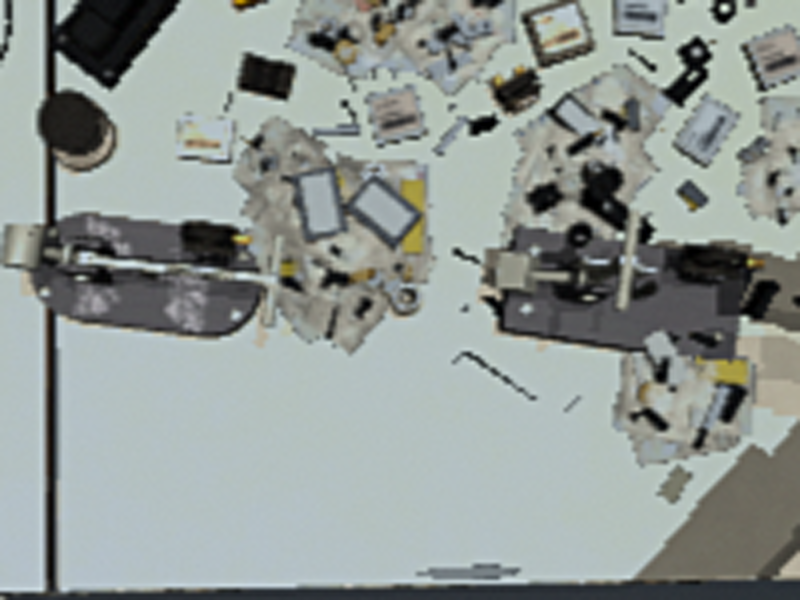

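View pics/d9.png

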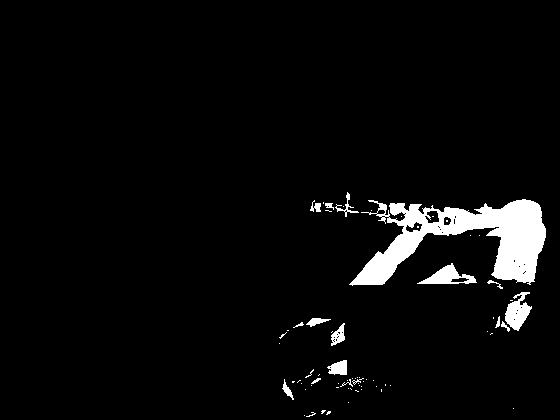

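View pics/s9.png

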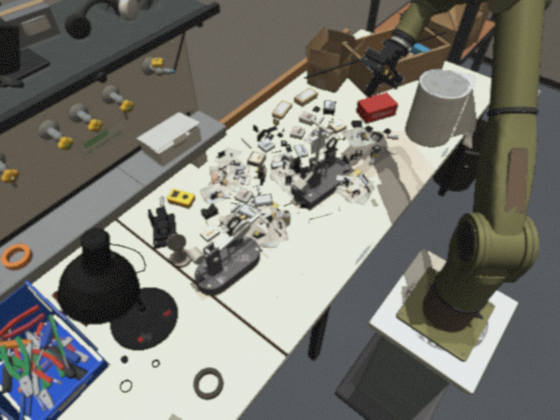

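The square arm stays up with the gripper clear, and its crossbar is at (628,255) in the top crop. The round arm is unchanged, and nothing has moved apart from the robot, its shadow and the square arm.

```bash
python3 -c "
from cell import workorder;print(workorder.job_done())"
```

```text
the job is handed in; nothing more can be done
None
```

The beam path is open: the square-paddle arm is fully raised and stays up by itself. I pushed it from under the near half of its crossbar with closed fingers tilted 45°. The push followed the bar's arc at about 4 cm/s to just past the balance point, where the arm went on to its stop by itself. I then backed off about 12 cm and handed the job in at about 11 s of the 32 s allowed.

- **Square arm:** with the gripper clear, the crossbar sits within a few millimetres of where it should be when fully raised, and the ring mount is uncovered.
- **Everything else:** comparing the top view before and after, the round arm is still lowered. Nothing outside the area covered by the robot, its shadow and the square arm has shifted.
- **Forces:** readings stayed under about 2 N, close to the sensor's noise, so I judged contact from the pictures rather than from force.
- **One mismatch:** the fingers are thinner than I assumed, so at first the bar lagged about 0.1 rad behind plan. I corrected this during the push by moving the fingers 8 mm further under the bar.

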